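Rebuild the cutter stack on a key-machine spindle

ROBOT

A 6-joint arm with a two-finger parallel gripper is mounted at the origin on the work surface. World frame = base frame: x ahead of the robot, y to its left, z up, the work surface at z = 0. Lengths are in m, angles in rad, forces in N, time in s.
With the tool pointing down it reaches from about 0.3 to 0.95 m from the base axis. Payload 3.1 kg.
Tool frame: the origin (TCP) lies at the centre of the arm's flange, where the gripper is bolted on; the fingertips stand 173 mm ahead of it and the grasp point (between the pads) lies 155 mm ahead of it; z points along the fingers, y is the line along which they close (so a half turn about z gives the same grasp; the last joint's range is limited). The gripper opens to 85 mm and grips with 20 to 120 N. Pads are 22 mm wide; open, the fingers measure 114 mm over their backs; the gripper's body (76 mm by 85 mm) begins 54 mm behind the grasp point. The pads swing forward as they close: fully open they stand 13 mm farther back than shut.
Start: joints at [1.255, 0.308, 1.634, -0, 1.2, -0.07], TCP at [0.152, 0.606, 0.405] pointing down, gripper open.
Joint ranges: [-3.06, 3.06], [-0.79, 1.96], [0.05, 2.63], [-1.19, 4.34], [0.05, 2.64], [-2.94, 2.94]. Speed limits (rad/s): [2.79, 2.79, 3.14, 3.14, 3.14, 3.14].

INTERFACE

Orientations are given as a 3x3 rotation matrix whose columns are the frame's x, y, z axes.
In Python, from bench import arm gives the robot as it stands. The module is installed in compiled form; this text tells all that it offers.
- The arm moves only by the shell command python3 -m creep 'ROWS' [OPENING] [FORCE]. ROWS is text: rows parted by semicolons, each of 6 numbers parted by spaces: the shift along the tool's x, y, z in m, then the turn, a rotation vector about the tool's x, y, z in degrees. In form: dx dy dz ax ay az; .... A call has 1 to 12 rows; each row is the pose to reach, as a shift and turn from the pose commanded when the call began, along the tool's axes at that moment; what a row does not reach only later rows make up. A row lasts 1/10 s, in which the tool goes at most 50 mm and 8.59 degrees, less where a joint would pass 70% of its speed; a pose out of reach is approached as far as the arm can. A call with a gripper value outside its range is refused whole. OPENING is the finger opening in m, from 0 to 0.0854, set as the call begins (- or left out, the last holds). The fingers move at their own pace and stop on an object; FORCE is the grip in N (left out, the last holds). Time passes only in rows, so rows that repeat a pose let the fingers close. It gives the time, the measured TCP pose, the force, the opening and the grip force at its end, in the units of the state.
- arm.state(): the state, without advancing time (a new reading comes with each control period).
- arm.get_image(name): name is "scene" or "top" or "wrist"; returns a dict with "img" (420x560x3 uint8, red, green, blue), "z_map" (420x560 float32, m along the optical axis (not along the pixel's ray), 0 where there is no reading), "K" (3x3 intrinsics, pixels), "dist" ([k1, k2, p1, p2, k3] as OpenCV has them; the pictures are not rectified), "R" (3x3) and "t" (3): a world point X has camera coordinates R X + t. Camera axes: x right, y down, z forward; pixel columns grow to the right and rows downward; lengths in m; the calibration is good to about 2 mm. A picture is of the moment at which its call begins.
- arm.sign_off(): hands the job in; it is judged then, once.
The state is a dict: "clock": time; "joint_positions": joint angles; "qd": joint speeds; "tau": joint torques, N m; "position": TCP position; "eef_rot": TCP orientation; "force": force on the tool from outside, world axes, zero at the start; "wrist_torque": the same for the moment, N m; "finger_gap": finger opening in m; "gripper_force": force on a finger pad.
Only numpy, scipy, OpenCV 4.12 (cv2) and the standard library are available. Lean on these libraries where they do the work, as an engineer would, in place of code of your own. Each camera call takes 0.05 s, during which the arm holds its last target. There are 200 camera calls.

TASK

Refit the key machine's spindle: thread the plain steel spacer collar down the upright post first, then the toothed cutter wheel on top of it, hubs up, each turned until its square bore slips over the post's square and it sits fully home and flat. Be gentle: touch down slowly and press lightly, for a sharp knock or hard push (over about 120 N at the contact) on the post or its stand harms the bearings. Let go of both, and leave everything else on the bench where it is.

Things in the scene. Friction and masses are not known exactly. Their poses are not given: they have to be found in the camera images.
- stand: grey round foot, 92 mm across, 38 mm high, bolted to the bench; origin: centre of its underside, z up. It carries an upright steel spindle: a seat disc 46 mm across (top 45 mm above the bench) and on it the post, square below and round above. A brake holds the spindle at an unknown angle: the direction of the square is NOT the stand's yaw and is not reported
- seat (a point): centre of the seat disc's top, on the post's axis, where the spacer's underside must rest. From here the post's square section, 18 x 18 mm, rises 36 mm to a flat shoulder. A ring (20 mm square bore) fits over it only within about 6 degrees of its sides: find the angle by touch, turning a ring on the shoulder until it drops, or by looking. The point's x axis tells nothing of that angle
- post_tip (a point): top end of the post, on its axis, 50 mm above the seat. The upper 14 mm, above the square's shoulder, is a round pilot of 18 mm diameter, tapering over its last 6 mm to a 9 mm tip
- spacer: spacer collar, plain steel, lying hub up: round flange 46 mm across, 5 mm thick, on it a square hub 30 x 30 mm; total height 20 mm; a 20 x 20 mm square bore right through. Hub flats and bore sides are parallel to its x and y axes (any quarter turn is the same). Origin: centre of its underside, z up. About 90 g. Grip it by two facing hub flats
- cutter: cutter wheel, steel, lying hub up: toothed disc 66 mm across, 5 mm thick, on it a square hub 30 x 30 mm; total height 18 mm; a 20 x 20 mm square bore right through. Hub flats and bore sides are parallel to its x and y axes. Origin: centre of its underside, z up. About 110 g. Home, its underside rests on the spacer's top, 20 mm above the seat
- bushing: bystander: round brass bushing 38 mm across, 16 mm high, with a 15 mm round hole, not part of the job; origin centre of underside
- padlock: bystander: brass padlock standing on its base, 20 x 42 mm, 64 mm high; origin centre of underside
- lockcyl: bystander: brass lock cylinder 60 x 24 mm, 32 mm high; origin centre of underside
- driver: bystander: blue screwdriver lying on the bench along its x axis, about 200 mm long
- pinjar: bystander: clear jar with a black lid, 48 mm across, 55 mm high; origin centre of underside
- blankbox: bystander: small carton 60 x 90 mm, 35 mm high; origin centre of underside
Mind the look-alikes: they are no part of the job. Leave any black or orange look-alike of the spacer alone.

How it is judged:
On the way, in this order (a step that is already met when the one before it is completed fails the run):
1. the spacer collar is home on the seat, with the cutter wheel not yet on the post (horizontal distance between spacer and seat below 0.003 m and z of spacer in the frame of seat between -0.0025 and 0.0025 m and angle between spacer's own z axis and vertical below 0.06 rad and horizontal distance between cutter and seat above 0.05 m), for 0.2 s.
2. the cutter wheel is home on the spacer (horizontal distance between each of spacer, cutter and seat below 0.003 m and z of spacer in the frame of seat between -0.0025 and 0.0025 m and angle between each of spacer, cutter's own z axis and vertical below 0.06 rad and z of cutter in the frame of seat between 0.0175 and 0.0225 m), for 0.2 s.
At the end, for the whole second after the job is handed in: the spacer's underside lies on the seat and the cutter wheel's underside on the spacer's top (each within 2.5 mm in height, 3 mm of the post's axis, tilted less than 3.4 degrees, hub up), both released and at rest (all of step 2 and linear speed of each of spacer, cutter below 0.02 m/s); the robot touches nothing.
It fails at once if the post or its stand pressed or knocked with more than 120 N (contact force between anything else and stand above 120 N).
It fails at once if a bystander moved by more than 30 mm (distance of any of bushing, padlock, lockcyl, driver, pinjar, blankbox from where it was at the start of the episode above 0.03 m).
It also fails if it takes over 64 s, if anything falls off the work surface, if the arm or the gripper's body presses on something with over 40 N, if the wrist force passes 120 N, or if a joint passes its speed limit or range.

## Working session

There is one attempt and no reset: what is moved stays moved. The work goes in short steps, Python scripts to look and compute and a shell command to move; the robot and the scene stay as the last step left them, time stands still between calls to the robot, and variables do not carry over. Pictures are saved under pics/ and viewed, at most 13 in all, crops included, and the job is handed in when it is done.

```bash
mkdir -p pics
cat > h.py <<'E'
import numpy as np,cv2
from bench import arm
def grab(n):
    d=arm.get_image(n); 
    for k in('K','dist','R','t','z_map'): d[k]=np.array(d[k],float)
    return d
def save(d,f,box=None,s=1):
    im=d['img'][...,::-1]
    if box: im=im[box[1]:box[3],box[0]:box[2]]
    cv2.imwrite(f,cv2.resize(np.ascontiguousarray(im),None,fx=s,fy=s,interpolation=cv2.INTER_CUBIC))
def cloud(d):
    h,w=d['z_map'].shape
    u,v=np.meshgrid(np.arange(w),np.arange(h))
    p=cv2.undistortPoints(np.stack([u,v],-1).reshape(-1,1,2).astype(float),d['K'],d['dist']).reshape(h,w,2)
    z=d['z_map'][...,None]
    X=np.concatenate([p*z,z],-1)
    W=(X-d['t'])@d['R']
    W[d['z_map']==0]=np.nan
    return W
E
python3 - <<'E'
from h import *
s=arm.state();print(s)
a=grab('top');b=grab('scene');c=grab('wrist')
for n,d in(('top',a),('scene',b),('wrist',c)):
    np.savez('pics/%s0.npz'%n,**d); print(n,-d['R'].T@d['t'],d['K'][0,0])
im=np.vstack([np.hstack([a['img'],b['img']])])
save(a,'pics/top0.png',s=1.42);save(b,'pics/scene0.png',s=1.42)
E
```

```text
{'clock': 0.0, 'joint_positions': array([ 1.25526687e+00,  3.09009723e-01,  1.63523716e+00,  6.08271596e-06,
        1.19970736e+00, -6.96954996e-02]), 'qd': array([ 0.00119767, -0.00088368, -0.00026163,  0.00167583,  0.00037908,
        0.00030813]), 'tau': array([-1.47232113e-04, -4.15265429e+01, -2.76662135e+01, -1.22064657e-04,
        1.04264528e-02,  4.86305865e-06]), 'position': array([0.15198859, 0.60578168, 0.40341956]), 'eef_rot': array([[-9.69934105e-01,  2.43366568e-01, -7.38237471e-04],
       [ 2.43367629e-01,  9.69931526e-01, -2.24324573e-03],
       [ 1.70108783e-04, -2.35546364e-03, -9.99997211e-01]]), 'force': array([ 0.03597174, -0.08959223, -0.15392635]), 'wrist_torque': array([-0.03568947,  0.01299   , -0.02140472]), 'gripper_force': 0.0, 'finger_gap': 0.08532209456405822}
top [0.39236851 0.00812388 1.13271296] 392.36981319357693
scene [ 1.2374634  -0.27157855  1.02210791] 544.5786271588017
wrist [0.07804541 0.62493103 0.37321115] 324.00327452996913
```

View pics/top0.png

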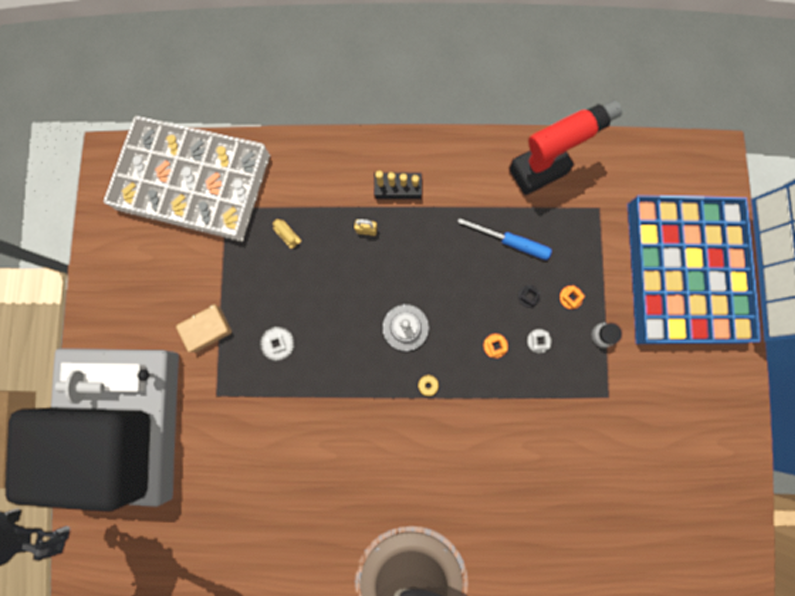

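View pics/scene0.png

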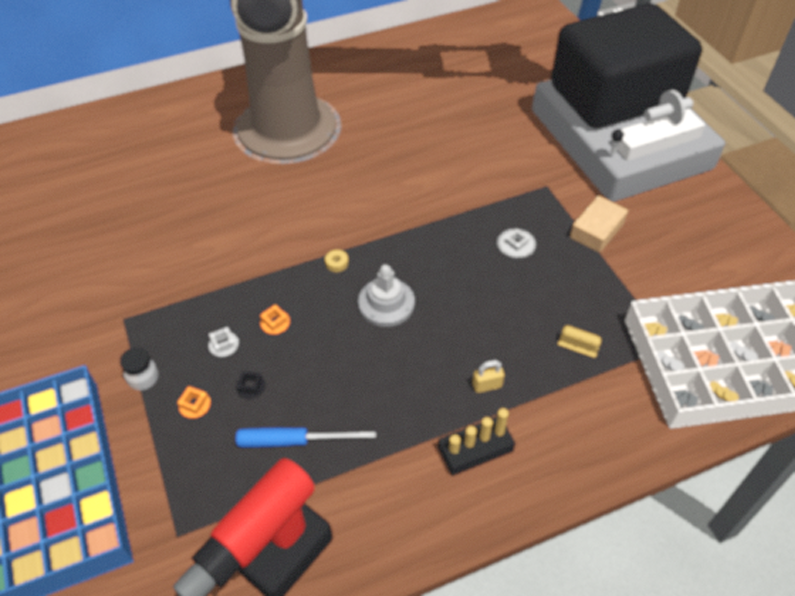

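Candidates, in top-view picture pixels:
- Spacer: steel collar (540,341). Look-alikes are orange (497,346) and (572,297), and black (530,296).
- Cutter: steel disc (277,344). The bushing at (428,385) is brass.
- Stand: (405,328).

I choose the steel collar and the steel disc, and will check them in a close crop.

```bash
cat > m.py <<'E'
from h import *
T=dict(np.load('pics/top0.npz'));S=dict(np.load('pics/scene0.npz'))
cT=cloud(T);cS=cloud(S)
px={'spacer':(380,240),'cutter':(195,242),'stand':(286,231)}
for n,(u,v) in px.items():
    w=cT[v-25:v+25,u-25:u+25].reshape(-1,3)
    m=w[(w[:,2]>.004)]; c=np.nanmedian(m,0)
    for it in range(3):
        m=w[(w[:,2]>.003)&(np.hypot(*(w[:,:2]-c[:2]).T)<.06)]; c=(np.nanmin(m,0)+np.nanmax(m,0))/2
    print(n,'top',c.round(4),m.min(0).round(4),m.max(0).round(4),len(m),np.histogram(m[:,2],bins=np.arange(0,.11,.01))[0])
    w=cS.reshape(-1,3); m=w[(w[:,2]>.003)&(np.hypot(*(w[:,:2]-c[:2]).T)<.06)]
    print('   scene',((m.min(0)+m.max(0))/2).round(4),m.min(0).round(4),m.max(0).round(4),len(m),np.histogram(m[:,2],bins=np.arange(0,.11,.01))[0])
    for q,cl in((T,'top'),(S,'scene')):
        pass
a=T['img'][215:265,355:405];b=T['img'][217:267,170:220];c=T['img'][206:256,261:311]
cv2.imwrite('pics/crop.png',cv2.resize(np.hstack([a,b,c])[...,::-1],None,fx=5,fy=5,interpolation=cv2.INTER_CUBIC))
E
python3 m.py
```

```text
spacer top [ 0.4757 -0.2555  0.0135] [ 0.4179 -0.3139  0.003 ] [ 0.5335 -0.1971  0.0241] 345 [266  43  36   0   0   0   0   0   0   0]
   scene [ 0.4756 -0.2558  0.0136] [ 0.4177 -0.313   0.003 ] [ 0.5334 -0.1985  0.0241] 544 [395  98  51   0   0   0   0   0   0   0]
cutter top [0.4686 0.273  0.0125] [0.4106 0.2154 0.003 ] [0.5267 0.3307 0.0219] 455 [381  62  12   0   0   0   0   0   0   0]
   scene [0.4686 0.2738 0.0133] [0.412  0.2153 0.003 ] [0.5253 0.3322 0.0236] 484 [367 106  11   0   0   0   0   0   0   0]
stand top [0.4972 0.0133 0.0505] [ 0.4407 -0.0445  0.003 ] [0.5537 0.0711 0.0979] 878 [ 94 384  46 118 180   5   2   4  13  32]
   scene [0.497  0.0141 0.0502] [ 0.4386 -0.0429  0.003 ] [0.5553 0.0711 0.0974] 1186 [154 417  93 173 185  33  32  32  39  28]
```

View pics/crop.png

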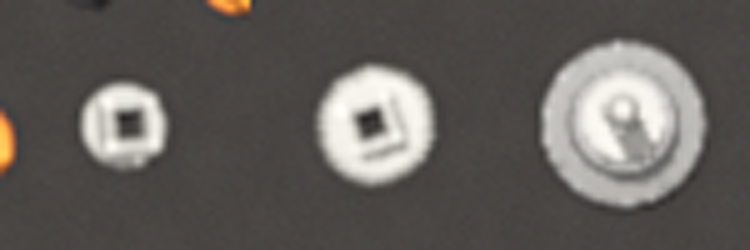

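The crops show the plain steel spacer (left, bore near 130,125), the steel cutter (middle, bore near 370,122) and the stand's post (right, near 625,110). Next I go closer with the wrist camera.

```bash
cat >> h.py <<'E'
def plan(target,yaw_deg):
    """print shift (tool axes, m) and turn (deg) from measured pose to target TCP with tool x at yaw, z down"""
    from scipy.spatial.transform import Rotation as Ro
    s=arm.state();R=s['eef_rot'];y=np.radians(yaw_deg)
    G=np.array([[np.cos(y),np.sin(y),0],[np.sin(y),-np.cos(y),0],[0,0,-1]])
    print('t',s['clock'],'shift',(R.T@(np.array(target)-s['position'])).round(4),'turn',Ro.from_matrix(R.T@G).as_rotvec(degrees=True).round(2),'pos',s['position'].round(4),'yaw',np.degrees(np.arctan2(R[1,0],R[0,0])).round(2))
E
python3 - <<'E'
from h import *
W=dict(np.load('pics/wrist0.npz'));s=arm.state();R=s['eef_rot']
C=-W['R'].T@W['t'];print('cam in tool',R.T@(C-s['position']));print('cam axes in tool (rows x,y,z)',W['R']@R)
# bright metal centroid in top, at given z
T=dict(np.load('pics/top0.npz'));c=cloud(T);g=T['img'].min(2)
for n,(u,v) in {'spacer':(380,240),'cutter':(195,242),'stand':(286,231)}.items():
    sl=np.s_[v-20:v+20,u-20:u+20];m=g[sl]>120;q=c[sl][m];print(n,q.min(0),q.max(0),(q.min(0)+q.max(0))/2)
plan([.40,.273,.33],120)
E
```

```text
cam in tool [0.07635744 0.000536   0.03047705]
cam axes in tool (rows x,y,z) [[-5.12172184e-04  9.99999706e-01 -5.71371907e-04]
 [-9.55259013e-01 -6.58251853e-04 -2.95769818e-01]
 [-2.95770107e-01  3.94323090e-04  9.55259069e-01]]
spacer [nan nan nan] [nan nan nan] [nan nan nan]
cutter [nan nan nan] [nan nan nan] [nan nan nan]
stand [nan nan nan] [nan nan nan] [nan nan nan]
t 0.15 shift [-0.3216 -0.2624  0.0741] turn [-1.000e-01  4.000e-02  4.592e+01] pos [0.152  0.6059 0.4037] yaw 165.92
```

```bash
python3 -m creep '-0.388 -0.246 0.073 0 0 46;-0.388 -0.246 0.073 0 0 46;-0.388 -0.246 0.073 0 0 46;-0.388 -0.246 0.073 0 0 46;-0.388 -0.246 0.073 0 0 46;-0.388 -0.246 0.073 0 0 46;-0.388 -0.246 0.073 0 0 46;-0.388 -0.246 0.073 0 0 46;-0.388 -0.246 0.073 0 0 46;-0.388 -0.246 0.073 0 0 46;-0.388 -0.246 0.073 0 0 46;-0.388 -0.246 0.073 0 0 46'
python3 - <<'E'
from h import *
d=grab('wrist');np.savez('pics/w_cut.npz',**d);save(d,'pics/w_cut.png')
print(d['R'].T@-d['t'])
plan([.497,.0135,.33],91)
E
```

```text
clock: 1.35
position: [0.4681, 0.2735, 0.3314]
eef_rot: [[-0.498, 0.867, -0.001], [0.867, 0.498, 0.0], [0.001, -0.001, -1.0]]
force: [-0.4, 0.2, -0.3]
finger_gap: 0.0857
gripper_force: 0.0
[0.42985218 0.33988605 0.30119994]
t 1.4 shift [-0.2403 -0.1048  0.0015] turn [-0.04 -0.04 28.96] pos [0.4678 0.2741 0.3316] yaw 119.96
```

View pics/w_cut.png

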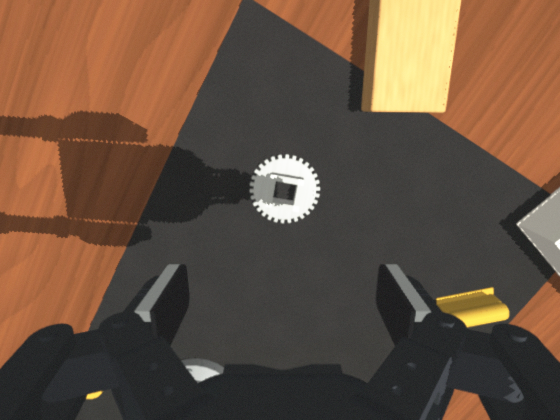

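The toothed steel cutter is centred near (285,189), hub up with its bore visible. On to the stand, then the spacer.

```bash
python3 -m creep '-0.24 -0.105 0 0 0 29;-0.24 -0.105 0 0 0 29;-0.24 -0.105 0 0 0 29;-0.24 -0.105 0 0 0 29;-0.24 -0.105 0 0 0 29;-0.24 -0.105 0 0 0 29;-0.24 -0.105 0 0 0 29;-0.24 -0.105 0 0 0 29'
python3 - <<'E'
from h import *
d=grab('wrist');np.savez('pics/w_st.npz',**d)
save(d,'pics/w_st.png',(180,60,380,210),4)
plan([.4757,-.2555,.33],90)
E
```

```text
clock: 2.2
position: [0.497, 0.0144, 0.3318]
eef_rot: [[-0.017, 1.0, -0.0], [1.0, 0.017, 0.001], [0.001, -0.0, -1.0]]
force: [-0.8, 0.2, -0.5]
finger_gap: 0.0852
gripper_force: 0.0
t 2.25 shift [-0.2698 -0.0262  0.0015] turn [-0.01 -0.05  1.04] pos [0.497  0.0147 0.3317] yaw 91.04
```

View pics/w_st.png

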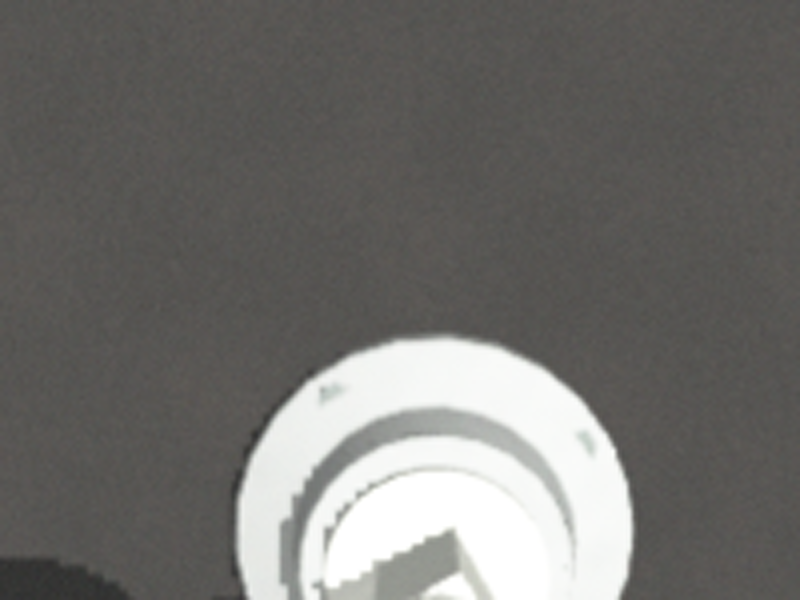

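The crop caught only the upper part of the stand; the post is near full-image pixel (288,215). I'll tile the rest with the spacer view.

```bash
python3 -m creep '-0.27 -0.026 0 0 0 1;-0.27 -0.026 0 0 0 1;-0.27 -0.026 0 0 0 1;-0.27 -0.026 0 0 0 1;-0.27 -0.026 0 0 0 1;-0.27 -0.026 0 0 0 1;-0.27 -0.026 0 0 0 1;-0.27 -0.026 0 0 0 1'
python3 - <<'E'
from h import *
d=grab('wrist');np.savez('pics/w_sp.npz',**d)
A=np.load('pics/w_st.npz')['img'][160:280,230:350];B=d['img'][130:250,220:340]
cv2.imwrite('pics/tile.png',cv2.resize(np.hstack([A,B])[...,::-1],None,fx=3.3,fy=3.3,interpolation=cv2.INTER_CUBIC))
plan([.4757,-.2555,.33],90)
E
```

```text
clock: 3.05
position: [0.4761, -0.2561, 0.3313]
eef_rot: [[0.0, 1.0, -0.001], [1.0, -0.0, 0.001], [0.001, -0.001, -1.0]]
force: [-0.1, 0.1, -0.7]
finger_gap: 0.0855
gripper_force: 0.0
t 3.1 shift [ 0.0001 -0.0003  0.0013] turn [-0.04 -0.08  0.03] pos [ 0.476  -0.2556  0.3313] yaw 90.03
```

View pics/tile.png

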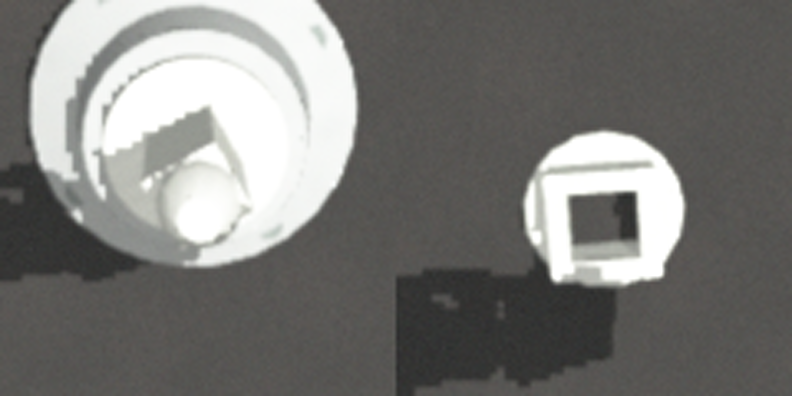

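Left tile: the stand with the post leaning down in the image; its square's base corner is near (212,108), edges about 23° rotated. Right tile: the steel spacer, bore centre near (603,226), sides nearly along the image axes. Now numbers.

```bash
cat > fit.py <<'E'
from h import *
from scipy.optimize import minimize
def ray(d,uv,z):
    p=cv2.undistortPoints(np.array(uv,float).reshape(-1,1,2),d['K'],d['dist']).reshape(-1,2)
    r=np.c_[p,np.ones(len(p))]@d['R'];C=-d['R'].T@d['t']
    return C+r*((z-C[2])/r[:,2])[:,None]
def proj(d,X): return cv2.projectPoints(np.asarray(X,float),cv2.Rodrigues(d['R'])[0],d['t'],d['K'],d['dist'])[0].reshape(-1,2)
def ring(r,z): a=np.linspace(0,2*np.pi,72,endpoint=False);return np.c_[r*np.cos(a),r*np.sin(a),0*a+z]
def sq(h,z): return np.array([[h,h,z],[-h,h,z],[-h,-h,z],[h,-h,z]])
def rz(a): return np.array([[np.cos(a),-np.sin(a),0],[np.sin(a),np.cos(a),0],[0,0,1]])
def fit_ring(d,uv,R,H,th=105,win=45,q0=None):
    """fit x,y,yaw of flanged ring on bench: soft silhouette overlap incl. dark bore"""
    u,v=uv;g=d['img'].min(2).astype(float);S=8
    x0,y0=u-win,v-win
    crop=g[y0:y0+2*win,x0:x0+2*win];m=(cv2.resize(crop,None,fx=S,fy=S,interpolation=cv2.INTER_LINEAR)>th).astype(np.uint8)
    def model(q):
        im=np.zeros_like(m)
        P=lambda X:(((proj(d,X@rz(q[2]).T+[q[0],q[1],0])-[x0,y0]+.5)*S-.5)*16).round().astype(np.int32)
        for X in(ring(R,0),ring(R,.005),np.r_[sq(.015,.005),sq(.015,H)]): cv2.fillConvexPoly(im,cv2.convexHull(P(X)),1,cv2.LINE_8,4)
        bt=np.zeros_like(m);bb=np.zeros_like(m)
        cv2.fillConvexPoly(bt,P(sq(.010,H)),1,cv2.LINE_8,4);cv2.fillConvexPoly(bb,P(sq(.010,0.)),1,cv2.LINE_8,4)
        return im,bt
    def cost(q):
        im,bt=model(q);return float((im!=m)[bt==0].sum())/S**2
    c=ray(d,[uv],H/2)[0]
    r=minimize(cost,[c[0],c[1],0],method='Nelder-Mead',options=dict(initial_simplex=[[c[0]+a,c[1]+b,e] for a,b,e in((-.006,-.006,0),(.006,-.003,.1),(-.003,.006,-.1),(.004,.004,.05))],xatol=1e-5,fatol=.05))
    return r.x,r.fun
E
python3 - <<'E'
from fit import *
L=lambda n:dict(np.load('pics/%s.npz'%n))
sp,st,cu,top,sc=L('w_sp'),L('w_st'),L('w_cut'),L('top0'),L('scene0')
k=lambda p,ox,o:[((a-ox)/3.3+o[0]-.3,b/3.3+o[1]-.3) for a,b in p]
bc=ray(sp,k([(568,195),(637,191),(640,258),(571,260)],396,(220,130)),.020)
print('spacer bore',bc.round(4).tolist(),bc.mean(0))
e=np.diff(np.r_[bc,bc[:1]],axis=0);print(np.degrees(np.arctan2(e[:,1],e[:,0])),np.hypot(e[:,0],e[:,1]))
print('fit spacer',fit_ring(sp,(283,198),.023,.020),'cutter',fit_ring(cu,(285,189),.033,.018))
pc=ray(st,k([(145,140),(212,108),(248,200)],0,(230,160)),.045);print('post base',pc.round(4))
e=np.diff(pc,axis=0);print(np.degrees(np.arctan2(e[:,1],e[:,0])))
# heights by depth, both views
for n,d in(('sp',sp),('st',st),('cu',cu),('top',top),('scene',sc)):
    c=cloud(d).reshape(-1,3)
    for nm,p,r1,r2 in(('sp',(.4757,-.2555),.011,.014),('cu',(.4686,.273),.011,.014),('seat',(.497,.0135),.015,.021),('foot',(.497,.0135),.03,.042),('tip',(.497,.0135),0,.005)):
        rr=np.hypot(c[:,0]-p[0],c[:,1]-p[1]);q=c[(rr>=r1)&(rr<r2)]
        if len(q)>3: print(n,nm,len(q),np.percentile(q[:,2],[25,50,75]).round(4))
# foot rim ellipse fit in wrist: bright mask points at z~.038
g=st['img'].min(2)>120
c=cloud(st);mk=g&(c[...,2]>.02)&(np.hypot(c[...,0]-.497,c[...,1]-.0135)<.06);q=c[mk];print('stand bbox mid',(q.min(0)+q.max(0))/2,q.max(0)-q.min(0))
E
```

```text
spacer bore [[0.466, -0.2492, 0.02], [0.4846, -0.2481, 0.02], [0.4856, -0.267, 0.02], [0.4666, -0.2676, 0.02]] [ 0.47570672 -0.25795442  0.02      ]
[   3.37771914  -87.00696085 -178.29064386   91.98609064] [0.01868251 0.01897848 0.01901074 0.01843   ]
fit spacer (array([ 0.47584866, -0.257685  , -0.01960276]), np.float64(69.765625)) cutter (array([0.46867607, 0.27657119, 0.03778674]), np.float64(276.578125))
post base [[4.893e-01 1.590e-02 4.500e-02]
 [5.058e-01 2.440e-02 4.500e-02]
 [5.156e-01 4.000e-04 4.500e-02]]
[ 27.32949873 -67.7411341 ]
sp sp 3697 [0.2362 0.2408 0.2446]
st seat 3991 [0.2338 0.2394 0.2433]
st foot 10656 [0.1739 0.2392 0.245 ]
st tip 148 [0.0911 0.0939 0.0951]
cu cu 2774 [0.236  0.2409 0.2447]
cu foot 203 [0.0141 0.0152 0.0164]
top sp 40 [0.0081 0.0175 0.0205]
top cu 47 [0.0075 0.016  0.0185]
top seat 78 [0.0426 0.0444 0.0462]
top foot 311 [0.0138 0.0159 0.0185]
top tip 14 [0.0891 0.0917 0.0936]
scene sp 56 [0.0061 0.0126 0.0194]
scene cu 45 [0.006  0.0143 0.0177]
scene seat 123 [0.0448 0.0483 0.0655]
scene foot 401 [0.0159 0.0192 0.0306]
scene tip 5 [0.0927 0.0937 0.0939]
stand bbox mid [0.49627177 0.01623485 0.1178535 ] [0.1053862  0.06006559 0.19562944]
```

```bash
cat > seat.py <<'E'
from fit import *
L=lambda n:dict(np.load('pics/%s.npz'%n))
def circ(q):
    A=np.c_[2*q,np.ones(len(q))];s=np.linalg.lstsq(A,(q**2).sum(1),rcond=None)[0];return s[:2],np.sqrt(s[2]+s[0]**2+s[1]**2)
for n in('w_st','top0','scene0'):
    c=cloud(L(n)).reshape(-1,3);c=c[(np.hypot(c[:,0]-.497,c[:,1]-.0135)<.055)&(c[:,2]<.12)&(c[:,2]>.005)]
    for lo,hi in((.01,.022),(.041,.049),(.092,.1)):
        q=c[(c[:,2]>lo)&(c[:,2]<hi)][:,:2]
        if len(q)<4: continue
        if lo<.09:
            h=cv2.convexHull(q.astype(np.float32)).reshape(-1,2).astype(float);print(n,lo,len(q),circ(h))
        else: print(n,lo,len(q),np.median(q,0))
E
python3 seat.py; python3 -c "
from h import *
plan([.4757,-.2578,.20],91)"
```

```text
w_st 0.01 3485 (array([0.50190976, 0.01428652]), np.float64(0.04569071612209478))
w_st 0.041 1433 (array([0.50191168, 0.01425436]), np.float64(0.022860109465913853))
w_st 0.092 284 [0.50169618 0.01525399]
top0 0.01 406 (array([0.50196858, 0.01226102]), np.float64(0.045078971681152984))
top0 0.041 167 (array([0.50215451, 0.01243915]), np.float64(0.02732880130209644))
top0 0.092 18 [0.50172608 0.0128102 ]
scene0 0.01 438 (array([0.50303018, 0.00902209]), np.float64(0.04538132947520968))
scene0 0.041 156 (array([0.50341485, 0.00865443]), np.float64(0.023786213802694415))
scene0 0.092 18 [0.5033387  0.00980755]
t 3.1 shift [-0.0024 -0.0002  0.1313] turn [-0.04 -0.08 -0.97] pos [ 0.476  -0.2556  0.3313] yaw 90.03
```

```bash
python3 -m creep '-0.002 0 0.05 0 0 -1;-0.002 0 0.1 0 0 -1;-0.002 0 0.13 0 0 -1;-0.002 0 0.142 0 0 -1;-0.002 0 0.148 0 0 -1;-0.002 0 0.15 0 0 -1;-0.002 0 0.15 0 0 -1;-0.002 0 0.15 0 0 -1' 0.045 40
python3 - <<'E'
from h import *
d=grab('wrist');np.savez('pics/w_g.npz',**d);save(d,'pics/w_g.png',(100,60,460,330),2.2)
plan([.4757,-.2578,.18],91)
E
```

```text
clock: 3.9
position: [0.4766, -0.26, 0.1834]
eef_rot: [[-0.016, 1.0, 0.003], [1.0, 0.016, -0.002], [-0.002, 0.003, -1.0]]
force: [0.5, 0.1, 0.2]
finger_gap: 0.045
gripper_force: 0.0
t 3.95 shift [ 0.0023 -0.0007  0.0033] turn [ 0.15  0.1  -0.08] pos [ 0.4764 -0.2601  0.1833] yaw 90.92
```

View pics/w_g.png

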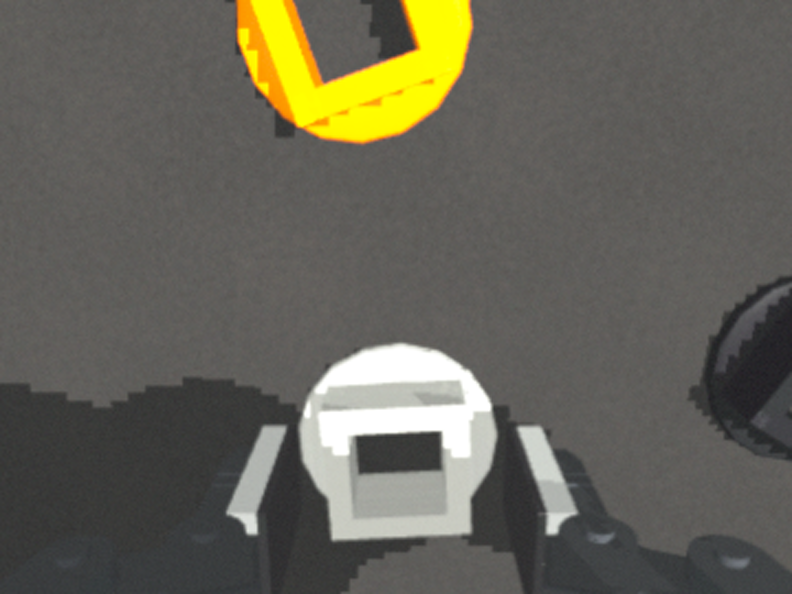

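Hub between the open pads, well centred: pads at about 285 and 520, hub 322–470. Close.

```bash
python3 -m creep '0.002 0 0.002 0 0 0;0.002 0 0.002 0 0 0;0.002 0 0.002 0 0 0;0.002 0 0.002 0 0 0' 
python3 -m creep '0 0 0 0 0 0;0 0 0 0 0 0;0 0 0 0 0 0;0 0 0 0 0 0;0 0 0 0 0 0;0 0 0 0 0 0' 0.02 40
python3 - <<'E'
from fit import *
d=grab('wrist');np.savez('pics/w_g2.npz',**d)
# overlay post model at hypotheses on stand image
st=dict(np.load('pics/w_st.npz'));out=[]
for yaw in(20,24,28):
    im=cv2.resize(st['img'][160:240,250:330,::-1],None,fx=3.3,fy=3.3,interpolation=cv2.INTER_CUBIC)
    for X in(sq(.009,.045),sq(.009,.081),ring(.009,.081),ring(.0045,.095),ring(.023,.045)):
        p=(proj(st,X@rz(np.radians(yaw)).T+[.5019,.0143,0])-[250,160]+.5)*3.3
        cv2.polylines(im,[p.round().astype(int)],True,(0,0,255) if len(X)==4 else (255,0,0),1)
    out.append(im)
cv2.imwrite('pics/ov.png',np.hstack(out))
plan([.4757,-.2578,.33],91)
E
```

```text
clock: 4.35
position: [0.4755, -0.2576, 0.1797]
eef_rot: [[-0.016, 1.0, 0.0], [1.0, 0.016, -0.0], [-0.0, 0.0, -1.0]]
force: [0.1, 0.1, 0.4]
finger_gap: 0.0454
gripper_force: 0.0
clock: 4.95
position: [0.4758, -0.2577, 0.1799]
eef_rot: [[-0.016, 1.0, 0.001], [1.0, 0.016, -0.0], [-0.0, 0.001, -1.0]]
force: [-0.3, 0.3, 2.3]
finger_gap: 0.029
gripper_force: 40.5
t 5.0 shift [-1.000e-04  0.000e+00 -1.501e-01] turn [ 0.03  0.03 -0.08] pos [ 0.4758 -0.2577  0.1799] yaw 90.92
```

View pics/ov.png

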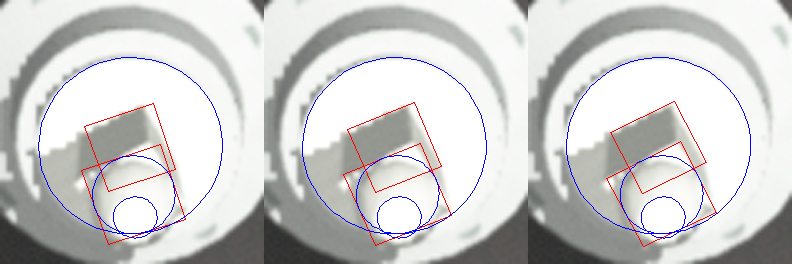

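Model overlay agrees with the post: centre OK, the 24° panel lines up best. Lift and carry.

```bash
python3 -m creep '0 0 -0.01 0 0 0;0 0 -0.05 0 0 0;0 0 -0.1 0 0 0;0 0 -0.14 0 0 0;0.05 0.006 -0.14 0 0 -4;0.1 0.011 -0.14 0 0 -8;0.15 0.017 -0.14 0 0 -13;0.2 0.022 -0.14 0 0 -18;0.25 0.028 -0.14 0 0 -23;0.272 0.03 -0.14 0 0 -23.6;0.272 0.03 -0.14 0 0 -23.6;0.272 0.03 -0.14 0 0 -23.6'
python3 -m creep '0 0 0 0 0 0;0 0 0 0 0 0'
python3 - <<'E'
from h import *
d=grab('wrist');np.savez('pics/w_a.npz',**d);save(d,'pics/w_a.png',(130,80,430,305),2.6)
plan([.5019,.0143,.29],114.5);print(arm.state()['force'])
E
```

```text
clock: 6.2
position: [0.5008, 0.0152, 0.3196]
eef_rot: [[-0.416, 0.909, -0.001], [0.909, 0.416, -0.001], [-0.0, -0.001, -1.0]]
force: [-0.2, 0.2, -1.0]
finger_gap: 0.0289
gripper_force: 40.5
clock: 6.4
position: [0.5011, 0.0137, 0.3196]
eef_rot: [[-0.413, 0.911, -0.0], [0.911, 0.413, -0.0], [-0.0, -0.0, -1.0]]
force: [0.5, 0.3, -0.3]
finger_gap: 0.0289
gripper_force: 40.5
t 6.45 shift [0.0003 0.001  0.0296] turn [-0.02  0.01 -0.1 ] pos [0.5011 0.0136 0.3196] yaw 114.4
[-0.26796938 -0.39703109 -1.19996347]
```

View pics/w_a.png

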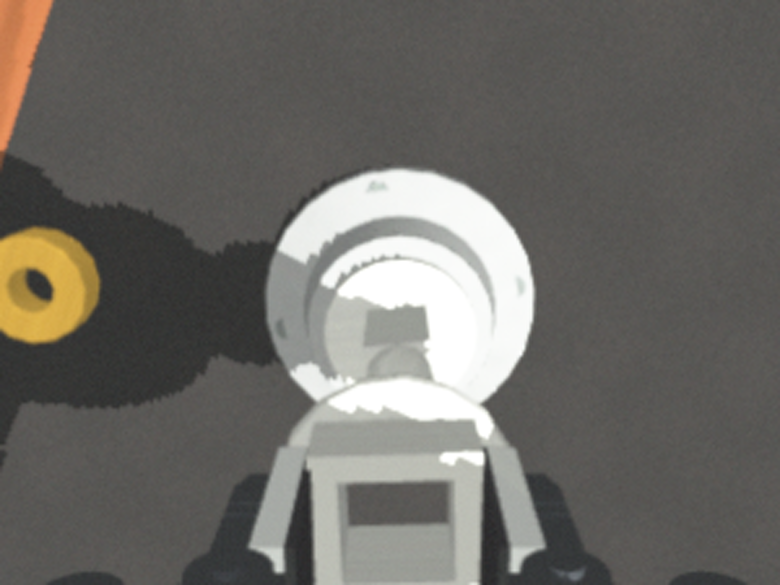

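The post square (368–425, 305–312) looks still rotated a few degrees relative to the hub (315–480). Refine the angle and centre from this view.

Run:
```python
from fit import *
d=dict(np.load('pics/w_a.npz'))
g=d['img'].min(2).astype(int)
from seat import circ
c=cloud(d).reshape(-1,3);c=c[(np.hypot(c[:,0]-.502,c[:,1]-.0143)<.055)&(c[:,2]<.12)&(c[:,2]>.005)]
for lo,hi in((.01,.022),(.041,.049)):
    q=c[(c[:,2]>lo)&(c[:,2]<hi)][:,:2];h=cv2.convexHull(q.astype(np.float32)).reshape(-1,2).astype(float);print(lo,circ(h))
# upper edge of dark face: per column, strongest vertical bright->dark step, subpixel
pts=[]
for u in range(276,293):
    col=d['img'][192:206,u].mean(1).astype(float);s=-np.diff(col);k=s.argmax();w=s[max(k-1,0):k+2]
    pts.append((u,192.5+k+(w@np.arange(-1,2)/w.sum() if len(w)==3 and w.sum()>0 else 0)));print(pts[-1][0],round(pts[-1][1],2),int(s[k]),end=' | ')
W=ray(d,pts,.045);ok=np.ones(len(W),bool)
for _ in range(4):
    a,b=np.polyfit(W[ok,0],W[ok,1],1);r=W[:,1]-a*W[:,0]-b;ok=abs(r)<.0006
n=np.array([-a,1])/np.hypot(a,1)
print('\nedge yaw',np.degrees(np.arctan(a)),ok.sum(),'dist centre->edge',n@(W[ok,:2].mean(0)-[.5019,.0143]))
```

```text
w_st 0.01 3485 (array([0.50190976, 0.01428652]), np.float64(0.04569071612209478))
w_st 0.041 1433 (array([0.50191168, 0.01425436]), np.float64(0.022860109465913853))
w_st 0.092 284 [0.50169618 0.01525399]
top0 0.01 406 (array([0.50196858, 0.01226102]), np.float64(0.045078971681152984))
top0 0.041 167 (array([0.50215451, 0.01243915]), np.float64(0.02732880130209644))
top0 0.092 18 [0.50172608 0.0128102 ]
scene0 0.01 438 (array([0.50303018, 0.00902209]), np.float64(0.04538132947520968))
scene0 0.041 156 (array([0.50341485, 0.00865443]), np.float64(0.023786213802694415))
scene0 0.092 18 [0.5033387  0.00980755]
0.01 (array([0.50173919, 0.01431602]), np.float64(0.045729162867703045))
0.041 (array([0.50166373, 0.01437369]), np.float64(0.022829397490584446))
276 197.47 45 | 277 197.73 60 | 278 198.21 56 | 279 198.56 75 | 280 198.51 73 | 281 198.29 60 | 282 197.47 54 | 283 197.61 68 | 284 197.53 63 | 285 196.73 51 | 286 196.49 49 | 287 196.74 59 | 288 197.2 54 | 289 197.5 72 | 290 197.41 69 | 291 197.33 65 | 292 197.25 54 | 
edge yaw 26.546756050099933 12 dist centre->edge 0.008387765855265015
```

```bash
python3 -m creep '0 0.001 0.01 0 0 -2;0 0.001 0.025 0 0 -2;0 0.001 0.035 0 0 -2;0 0.001 0.039 0 0 -2;0 0.001 0.041 0 0 -2;0 0.001 0.042 0 0 -2;0 0.001 0.042 0 0 -2'
python3 -m creep '0 0 0.001 0 0 0;0 0 0.002 0 0 0;0 0 0.003 0 0 0;0 0 0.004 0 0 0;0 0 0.005 0 0 0;0 0 0.006 0 0 0'
python3 -m creep '0 0 0.001 0 0 0;0 0 0.002 0 0 0;0 0 0.003 0 0 0;0 0 0.004 0 0 0;0 0 0.005 0 0 0;0 0 0.006 0 0 0'
python3 -c "
from h import *
plan([.5018,.0143,.225],116.5)"
```

```text
clock: 7.15
position: [0.5024, 0.0152, 0.278]
eef_rot: [[-0.446, 0.895, 0.001], [0.895, 0.446, -0.0], [-0.0, 0.001, -1.0]]
force: [-0.5, -0.1, 0.1]
finger_gap: 0.0288
gripper_force: 40.4
clock: 7.75
position: [0.5021, 0.0153, 0.2716]
eef_rot: [[-0.447, 0.895, 0.0], [0.895, 0.447, -0.0], [-0.0, 0.0, -1.0]]
force: [0.3, -0.2, -1.2]
finger_gap: 0.0291
gripper_force: 40.4
clock: 8.35
position: [0.5021, 0.0152, 0.2656]
eef_rot: [[-0.446, 0.895, 0.0], [0.895, 0.446, -0.0], [-0.0, 0.0, -1.0]]
force: [-0.5, 0.4, -1.1]
finger_gap: 0.029
gripper_force: 40.4
t 8.35 shift [-0.0007 -0.0007  0.0406] turn [0.   0.01 0.02] pos [0.5021 0.0152 0.2656] yaw 116.52
```

```bash
python3 -m creep '-0.0005 -0.0005 0.001 0 0 0;-0.0005 -0.0005 0.002 0 0 0;-0.0005 -0.0005 0.003 0 0 0;-0.0005 -0.0005 0.004 0 0 0;-0.0005 -0.0005 0.005 0 0 0;-0.0005 -0.0005 0.006 0 0 0;-0.0005 -0.0005 0.007 0 0 0'
python3 -c "
from h import *
plan([.5018,.0143,.225],116.5)"
```

```text
clock: 9.05
position: [0.5019, 0.0146, 0.2586]
eef_rot: [[-0.446, 0.895, -0.0], [0.895, 0.446, -0.0], [-0.0, -0.0, -1.0]]
force: [0.5, -0.3, -1.5]
finger_gap: 0.029
gripper_force: 40.4
t 9.05 shift [-0.0002 -0.0002  0.0336] turn [-0.    0.    0.02] pos [0.5019 0.0146 0.2586] yaw 116.52
```

```bash
python3 -m creep '0 0 0.001 0 0 0;0 0 0.002 0 0 0;0 0 0.003 0 0 0;0 0 0.004 0 0 0;0 0 0.005 0 0 0;0 0 0.006 0 0 0'
python3 -m creep '0 0 0.002 0 0 0;0 0 0.004 0 0 0;0 0 0.006 0 0 0;0 0 0.008 0 0 0;0 0 0.01 0 0 0;0 0 0.012 0 0 0'
```

```text
clock: 9.65
position: [0.5019, 0.0146, 0.2526]
eef_rot: [[-0.446, 0.895, 0.0], [0.895, 0.446, -0.0], [-0.0, -0.0, -1.0]]
force: [-1.3, -0.3, -0.6]
finger_gap: 0.0294
gripper_force: 40.4
clock: 10.25
position: [0.5019, 0.0146, 0.2405]
eef_rot: [[-0.446, 0.895, -0.0], [0.895, 0.446, 0.0], [0.0, -0.0, -1.0]]
force: [-0.7, -0.0, -0.7]
finger_gap: 0.029
gripper_force: 40.4
```

On the square with no force. Continue to just above the seat, then creep.

```bash
python3 -m creep '0 0 0.002 0 0 0;0 0 0.004 0 0 0;0 0 0.006 0 0 0;0 0 0.008 0 0 0;0 0 0.01 0 0 0;0 0 0.012 0 0 0;0 0 0.013 0 0 0;0 0 0.013 0 0 0'
python3 -m creep '0 0 0.0005 0 0 0;0 0 0.001 0 0 0;0 0 0.0015 0 0 0;0 0 0.002 0 0 0'
```

```text
clock: 11.05
position: [0.5018, 0.0146, 0.2275]
eef_rot: [[-0.446, 0.895, -0.0], [0.895, 0.446, -0.0], [0.0, -0.0, -1.0]]
force: [-0.5, -0.2, -1.0]
finger_gap: 0.0293
gripper_force: 40.4
clock: 11.45
position: [0.5019, 0.0146, 0.2257]
eef_rot: [[-0.446, 0.895, 0.0], [0.895, 0.446, -0.0], [-0.0, 0.0, -1.0]]
force: [-0.1, -0.9, -1.5]
finger_gap: 0.0294
gripper_force: 40.4
```

```bash
python3 -m creep '0 0 0.0003 0 0 0;0 0 0.0006 0 0 0;0 0 0.0009 0 0 0;0 0 0.0012 0 0 0;0 0 0.0012 0 0 0'
```

```text
clock: 11.95
position: [0.502, 0.0146, 0.2249]
eef_rot: [[-0.446, 0.895, -0.0], [0.895, 0.446, 0.0], [0.0, -0.0, -1.0]]
force: [-2.1, -0.1, 4.5]
finger_gap: 0.029
gripper_force: 41.0
```

The spacer touched at the expected height, with the underside at 0.045. Release, lift, and go over the cutter.

```bash
python3 -m creep '0 0 0 0 0 0;0 0 0 0 0 0;0 0 0 0 0 0;0 0 0 0 0 0' 0.05
python3 -m creep '0 0 -0.02 0 0 0;0 0 -0.06 0 0 0;0 0 -0.1 0 0 0;0 0 -0.11 0 0 0;0.05 0.018 -0.11 0 0 3;0.1 0.035 -0.11 0 0 3;0.15 0.053 -0.11 0 0 3;0.2 0.07 -0.11 0 0 3;0.247 0.086 -0.11 0 0 3;0.247 0.086 -0.09 0 0 3;0.247 0.086 -0.08 0 0 3;0.247 0.086 -0.08 0 0 3'
python3 -m creep '0 0 0 0 0 0;0 0 0 0 0 0'
python3 - <<'E'
from fit import *
d=grab('wrist');np.savez('pics/w_c2.npz',**d);save(d,'pics/w_c2.png',(160,100,400,280),3.3)
from seat import circ
c=cloud(d).reshape(-1,3);c=c[(np.hypot(c[:,0]-.469,c[:,1]-.275)<.042)&(c[:,2]<.03)&(c[:,2]>.0025)]
for lo,hi in((.0025,.009),(.015,.03)):
    q=c[(c[:,2]>lo)&(c[:,2]<hi)];h=cv2.convexHull(q[:,:2].astype(np.float32)).reshape(-1,2).astype(float);print(lo,len(q),circ(h),np.median(q[:,2]),cv2.minAreaRect((q[:,:2]*1e3).astype(np.float32)))
plan([.469,.275,.25],113)
E
```

```text
clock: 12.35
position: [0.5019, 0.0146, 0.2243]
eef_rot: [[-0.446, 0.895, -0.0], [0.895, 0.446, -0.0], [0.0, -0.0, -1.0]]
force: [0.1, -0.6, -0.3]
finger_gap: 0.0501
gripper_force: 0.0
clock: 13.55
position: [0.4671, 0.2732, 0.3016]
eef_rot: [[-0.4, 0.917, -0.006], [0.917, 0.4, -0.003], [-0.001, -0.006, -1.0]]
force: [-0.1, 0.4, -0.4]
finger_gap: 0.0502
gripper_force: 0.0
clock: 13.75
position: [0.4691, 0.2729, 0.3049]
eef_rot: [[-0.397, 0.918, 0.001], [0.918, 0.397, 0.0], [-0.0, 0.0, -1.0]]
force: [0.5, 0.4, 0.4]
finger_gap: 0.0499
gripper_force: 0.0
w_st 0.01 3485 (array([0.50190976, 0.01428652]), np.float64(0.04569071612209478))
w_st 0.041 1433 (array([0.50191168, 0.01425436]), np.float64(0.022860109465913853))
w_st 0.092 284 [0.50169618 0.01525399]
top0 0.01 406 (array([0.50196858, 0.01226102]), np.float64(0.045078971681152984))
top0 0.041 167 (array([0.50215451, 0.01243915]), np.float64(0.02732880130209644))
top0 0.092 18 [0.50172608 0.0128102 ]
scene0 0.01 438 (array([0.50303018, 0.00902209]), np.float64(0.04538132947520968))
scene0 0.041 156 (array([0.50341485, 0.00865443]), np.float64(0.023786213802694415))
scene0 0.092 18 [0.5033387  0.00980755]
0.0025 2839 (array([0.46949215, 0.27541127]), np.float64(0.041032011990120326)) 0.005141501894894276 ((468.292724609375, 275.2957763671875), (79.39117431640625, 82.61249542236328), 11.108742713928223)
0.015 776 (array([0.46827929, 0.27720991]), np.float64(0.01854298591542288)) 0.018222978205928213 ((468.3799133300781, 276.7677001953125), (29.966035842895508, 30.858121871948242), 20.072248458862305)
t 13.8 shift [0.0019 0.0005 0.0551] turn [0.06 0.01 0.4 ] pos [0.4692 0.273  0.3051] yaw 113.4
```

View pics/w_c2.png

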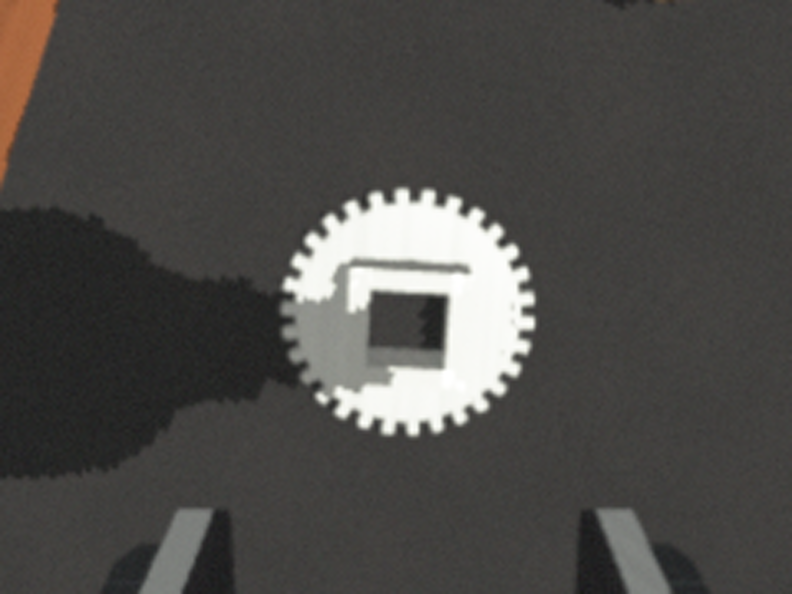

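The cutter's hub top measures 30 × 31 mm, height 18 mm, centre (0.4684, 0.2768), yaw 20°; in the picture the bore is near (407,325). Descend.

```bash
python3 -m creep '0.004 0.001 0.04 0 0 3.4;0.004 0.001 0.08 0 0 3.4;0.004 0.001 0.105 0 0 3.4;0.004 0.001 0.115 0 0 3.4;0.004 0.001 0.121 0 0 3.4;0.004 0.001 0.124 0 0 3.4;0.004 0.001 0.124 0 0 3.4;0.004 0.001 0.124 0 0 3.4;0.004 0.001 0.124 0 0 3.4'
python3 -c "
from h import *
plan([.4684,.2768,.18],110)"
```

```text
clock: 14.7
position: [0.4685, 0.2784, 0.1816]
eef_rot: [[-0.344, 0.939, 0.002], [0.939, 0.344, 0.001], [0.0, 0.002, -1.0]]
force: [-0.4, -0.3, -0.2]
finger_gap: 0.0501
gripper_force: 0.0
t 14.7 shift [-0.0015 -0.0006  0.0016] turn [ 0.13 -0.01  0.12] pos [0.4685 0.2784 0.1816] yaw 110.12
```

```bash
python3 -m creep '-0.001 -0.0005 0.001 0 0 0;-0.001 -0.0005 0.001 0 0 0;-0.001 -0.0005 0.001 0 0 0'
python3 -m creep '0 0 0 0 0 0;0 0 0 0 0 0;0 0 0 0 0 0;0 0 0 0 0 0;0 0 0 0 0 0;0 0 0 0 0 0' 0.02 40
python3 - <<'E'
from h import *
d=grab('wrist');np.savez('pics/w_cg.npz',**d)
c=cloud(d).reshape(-1,3);q=c[(np.hypot(c[:,0]-.4684,c[:,1]-.2768)<.034)&(c[:,2]<.012)&(c[:,2]>.003)]
print(len(q),cv2.minEnclosingCircle((q[:,:2]*1e3).astype(np.float32)))
plan([.4684,.2768,.18],110)
E
```

```text
clock: 15.0
position: [0.4677, 0.2769, 0.1796]
eef_rot: [[-0.344, 0.939, 0.0], [0.939, 0.344, 0.0], [0.0, 0.0, -1.0]]
force: [-0.1, 0.5, -0.5]
finger_gap: 0.0496
gripper_force: 0.0
clock: 15.6
position: [0.468, 0.2771, 0.1797]
eef_rot: [[-0.344, 0.939, 0.0], [0.939, 0.344, 0.0], [0.0, 0.001, -1.0]]
force: [0.1, 0.6, 2.3]
finger_gap: 0.029
gripper_force: 40.1
5109 ((468.4350280761719, 276.81317138671875), 33.716556549072266)
t 15.65 shift [-0.0004  0.0003 -0.0003] turn [ 0.04 -0.    0.12] pos [0.468  0.2771 0.1797] yaw 110.12
```

```bash
python3 -m creep '0 0 -0.01 0 0 0;0 0 -0.05 0 0 0;0 0 -0.1 0 0 0;0 0 -0.14 0 0 0;-0.05 -0.011 -0.14 0 0 -3;-0.1 -0.023 -0.14 0 0 -6.4;-0.145 -0.034 -0.14 0 0 -6.4;-0.19 -0.045 -0.14 0 0 -6.4;-0.23 -0.053 -0.14 0 0 -6.4;-0.258 -0.058 -0.14 0 0 -6.4;-0.258 -0.058 -0.14 0 0 -6.4;-0.258 -0.058 -0.14 0 0 -6.4'
python3 -m creep '0 0 0 0 0 0;0 0 0 0 0 0'
python3 - <<'E'
from h import *
d=grab('wrist');np.savez('pics/w_b.npz',**d)
plan([.5019,.0146,.278],116.5)
E
```

```text
clock: 16.85
position: [0.5016, 0.0143, 0.3193]
eef_rot: [[-0.445, 0.896, -0.001], [0.896, 0.445, 0.001], [0.001, -0.001, -1.0]]
force: [-0.1, 0.7, -1.1]
finger_gap: 0.0288
gripper_force: 40.1
clock: 17.05
position: [0.5017, 0.0158, 0.3193]
eef_rot: [[-0.448, 0.894, -0.001], [0.894, 0.448, 0.0], [0.001, -0.0, -1.0]]
force: [0.5, 0.3, -1.8]
finger_gap: 0.0292
gripper_force: 40.1
t 17.1 shift [-0.0012 -0.0004  0.0413] turn [-0.02 -0.03  0.12] pos [0.5017 0.0159 0.3193] yaw 116.62
```

```bash
python3 -m creep '-0.001 0 0.01 0 0 0;-0.001 0 0.025 0 0 0;-0.001 0 0.035 0 0 0;-0.001 0 0.04 0 0 0;-0.001 0 0.042 0 0 0;-0.001 0 0.042 0 0 0;-0.001 0 0.042 0 0 0'
python3 -m creep '0 0 0.001 0 0 0;0 0 0.002 0 0 0;0 0 0.003 0 0 0;0 0 0.004 0 0 0;0 0 0.005 0 0 0;0 0 0.006 0 0 0'
python3 -m creep '0 0 0.001 0 0 0;0 0 0.002 0 0 0;0 0 0.003 0 0 0;0 0 0.004 0 0 0;0 0 0.005 0 0 0;0 0 0.006 0 0 0'
python3 -c "
from h import *
plan([.5019,.0146,.245],116.5)"
```

```text
clock: 17.8
position: [0.5028, 0.0139, 0.2779]
eef_rot: [[-0.446, 0.895, 0.001], [0.895, 0.446, -0.0], [-0.0, 0.001, -1.0]]
force: [0.5, -0.3, -1.6]
finger_gap: 0.029
gripper_force: 40.1
clock: 18.4
position: [0.5025, 0.0139, 0.2714]
eef_rot: [[-0.446, 0.895, -0.0], [0.895, 0.446, 0.0], [0.0, -0.0, -1.0]]
force: [0.4, 0.1, -1.1]
finger_gap: 0.0287
gripper_force: 40.1
clock: 19.0
position: [0.5025, 0.0139, 0.2654]
eef_rot: [[-0.446, 0.895, -0.0], [0.895, 0.446, 0.0], [0.0, -0.0, -1.0]]
force: [-0.8, 0.2, -1.7]
finger_gap: 0.029
gripper_force: 40.1
t 19.0 shift [ 0.0009 -0.0002  0.0204] turn [-0.   -0.    0.02] pos [0.5025 0.0139 0.2654] yaw 116.52
```

Correct 0.8 mm and creep past the shoulder onto the square.

```bash
python3 -m creep '0.0008 0 0.0005 0 0 0;0.0008 0 0.001 0 0 0;0.0008 0 0.002 0 0 0;0.0008 0 0.003 0 0 0;0.0008 0 0.004 0 0 0;0.0008 0 0.005 0 0 0;0.0008 0 0.006 0 0 0;0.0008 0 0.007 0 0 0'
python3 -m creep '0 0 0.001 0 0 0;0 0 0.002 0 0 0;0 0 0.003 0 0 0;0 0 0.004 0 0 0;0 0 0.005 0 0 0;0 0 0.006 0 0 0;0 0 0.007 0 0 0'
```

```text
clock: 19.8
position: [0.5021, 0.0146, 0.2584]
eef_rot: [[-0.446, 0.895, -0.0], [0.895, 0.446, -0.0], [0.0, -0.0, -1.0]]
force: [-0.5, -0.5, -1.6]
finger_gap: 0.029
gripper_force: 40.1
clock: 20.5
position: [0.5021, 0.0146, 0.2514]
eef_rot: [[-0.447, 0.895, -0.0], [0.895, 0.447, -0.0], [0.0, -0.0, -1.0]]
force: [-0.8, 0.4, -1.4]
finger_gap: 0.0288
gripper_force: 40.1
```

```bash
python3 -m creep '0 0 0.001 0 0 0;0 0 0.002 0 0 0;0 0 0.003 0 0 0;0 0 0.004 0 0 0;0 0 0.005 0 0 0;0 0 0.0055 0 0 0'
python3 -m creep '0 0 0.0003 0 0 0;0 0 0.0006 0 0 0;0 0 0.0009 0 0 0;0 0 0.0012 0 0 0;0 0 0.0015 0 0 0'
```

```text
clock: 21.1
position: [0.5021, 0.0146, 0.2458]
eef_rot: [[-0.447, 0.895, -0.0], [0.895, 0.447, -0.0], [0.0, -0.0, -1.0]]
force: [-1.4, -0.1, -1.1]
finger_gap: 0.0287
gripper_force: 40.1
clock: 21.6
position: [0.5021, 0.0146, 0.2447]
eef_rot: [[-0.446, 0.895, -0.0], [0.895, 0.446, -0.0], [0.0, -0.0, -1.0]]
force: [-2.7, -1.2, 3.4]
finger_gap: 0.0286
gripper_force: 40.6
```

Contact at the expected height. Release, lift clear, and check.

```bash
python3 -m creep '0 0 0 0 0 0;0 0 0 0 0 0;0 0 0 0 0 0;0 0 0 0 0 0' 0.05
python3 -m creep '0 0 -0.02 0 0 0;0 0 -0.05 0 0 0;0 0 -0.09 0 0 0;0 0 -0.12 0 0 0;0 0 -0.12 0 0 0;0 0 -0.12 0 0 0;0 0 -0.12 0 0 0'
python3 - <<'E'
from h import *
d=grab('wrist')
c=cloud(d).reshape(-1,3);r=np.hypot(c[:,0]-.5019,c[:,1]-.0144);c=c[(r<.06)&(c[:,2]<.12)];r=np.hypot(c[:,0]-.5019,c[:,1]-.0144)
q=c[(r>.024)&(r<.031)&(c[:,2]>.06)];print('disc top z',len(q),np.median(q[:,2]))
A=np.c_[q,np.ones(len(q))];k=np.linalg.lstsq(np.c_[q[:,:2],np.ones(len(q))],q[:,2],rcond=None)[0];print('tilt',np.hypot(k[0],k[1]))
print(cv2.minEnclosingCircle((c[(c[:,2]>.062)&(c[:,2]<.075)][:,:2]*1e3).astype(np.float32)))
save(d,'pics/end.png',(130,80,430,305),2.6);s=arm.state();print(s['clock'],s['force'])
E
```

```text
clock: 22.0
position: [0.5024, 0.0146, 0.2446]
eef_rot: [[-0.446, 0.895, 0.001], [0.895, 0.446, 0.0], [-0.0, 0.001, -1.0]]
force: [-0.2, 0.9, -0.0]
finger_gap: 0.0499
gripper_force: 0.0
clock: 22.7
position: [0.5013, 0.0147, 0.363]
eef_rot: [[-0.446, 0.895, -0.003], [0.895, 0.446, 0.0], [0.001, -0.002, -1.0]]
force: [0.0, 0.2, -0.6]
finger_gap: 0.05
gripper_force: 0.0
disc top z 1464 0.07006886071096308
tilt 0.0024551238929514515
((502.1287841796875, 14.093672752380371), 33.21929931640625)
22.75 [-0.09065662  0.25422946  0.28121243]
```

View pics/end.png

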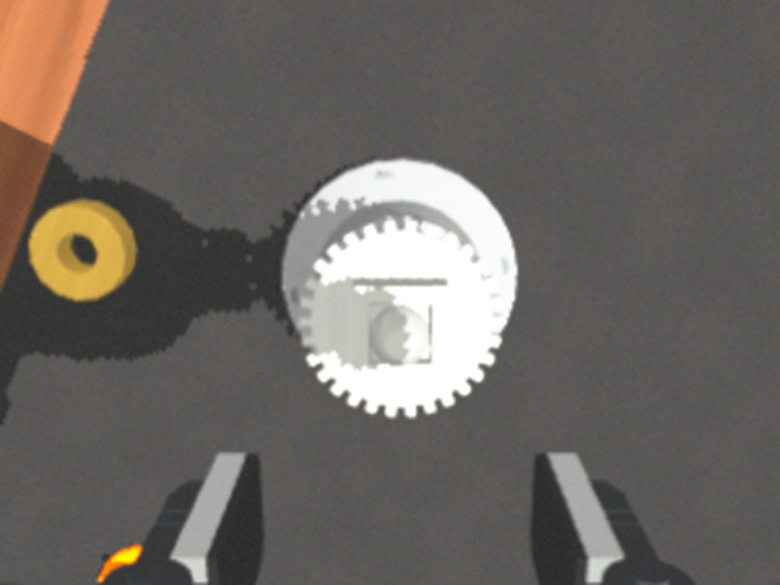

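The cutter sits flat on the post, centred near (400,330). Its disc top is at 70.1 mm (expected 70), tilt is 0.002 rad, and the gripper is clear.

```bash
python3 -c "
from bench import arm
print(arm.sign_off())"
```

```text
the job is handed in; nothing more can be done
None
```

The spacer and then the cutter are home on the post, both flat and released, with only a few newtons of contact force at each reading and no bystander touched; the job was handed in at about 23 s, though sign-off returned no verdict.

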